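# Tip the returned cartons out of the sorting scoop

### The arm

A 6-joint arm with a two-finger parallel gripper is mounted at the origin on a cart in front of the work surface, level with it; the furniture and walls round the work are solid. World frame = base frame: x ahead of the robot, y to its left, z up, the work surface at z = 0. Lengths are in mm, angles in rad, forces in N, time in s.
With the tool pointing down it reaches from about 250 to 725 mm from the base axis. Payload 9.7 kg.
Tool frame: the origin (TCP) lies between the finger pads; the fingertips stand 14 mm ahead of it and the grasp point (between the pads) lies 5 mm behind it (robot.tcp_to_tips is the distance from the TCP to the fingertips, in mm); z points along the fingers, y is the line along which they close (so a half turn about z gives the same grasp; the last joint's range is limited). The gripper opens to 85 mm and grips with 20 to 120 N. Pads are 22 mm wide; open, the fingers measure 114 mm over their backs; the gripper's body (76 mm by 85 mm) begins 54 mm behind the grasp point. The pads swing forward as they close: fully open they stand 13 mm farther back than shut.
Start: joints at [-1.315, 0.087, 0.176, 1.66, 0, 1.571], TCP at [139.158, -532.101, 245.284] pointing down, gripper open.
Joint ranges: [-3.13, 3.13], [-0.85, 1.81], [-1.15, 1.24], [-2.2, 2.28], [-1.44, 1.52], [-3.14, 3.14]. Speed limits (rad/s): [2.22, 2.22, 2.57, 3.14, 3.14, 3.14].

### API

Orientations are given as a rotation vector (axis times angle).
In Python, from station import robot, viewer gives the robot as it stands.
- The arm moves only by the shell command python3 -m crank 'ROWS' [FORCE]. ROWS is JSON, a list of rows, each a list of 3 entries, a list of its own where there are three numbers: the shift along the tool's x, y, z scaled (see below), then the turn, a rotation vector about the tool's x, y, z scaled (see below), then the gripper's target within -1 to 1 (shut at 1, half-way at 0, fully open at -1). A call has 1 to 5 rows; each row is the pose to reach, as a shift and turn from the pose commanded when the call began, along the tool's axes at that moment, turning the shorter way round; what a row does not reach only later rows make up. The controller multiplies each number of a shift by 0.15 m and each number of a turn by pi rad. A row lasts 1/8 s, in which the tool goes at most 62.5 mm and 10.7 degrees, less where a joint would pass 70% of its speed; a pose out of reach is approached as far as the arm can. A call with a number of a shift or a turn outside -1 to 1 is refused whole. A call with a gripper value outside its range is refused whole. The fingers move at their own pace and stop on an object; FORCE is the grip in N (left out, the last holds). Time passes only in rows, so rows that repeat a pose let the fingers close. It gives the time, the measured TCP pose, the force, the opening and the grip force at its end, in the units of the state.
- robot.get_obs(): the state, without advancing time (a new reading comes with each control period).
- viewer.get_image(name): name is "scene" or "top"; returns a dict with "frame" (480x640x3 uint8, red, green, blue), "intrinsics" (3x3 intrinsics, pixels), "position" and "orientation" of the camera in the world. Camera axes: x right, y up, looking along -z (the intrinsics and any distortion apply to the point x, -y, -z); pixel columns grow to the right and rows downward; lengths in mm; the calibration is good to about 2 mm. A picture is of the moment at which its call begins. There is no depth.
- robot.finish_job(): hands the job in; it is judged then, once.
The state is a dict: "t": time; "joints": joint angles; "joint_vel": joint speeds; "effort": joint torques, N m; "ee_pos": TCP position; "tcp_rot": TCP orientation; "wrist_force": force on the tool from outside, world axes, zero at the start; "ft_torque": the same for the moment, N m; "width": opening from 0.0 (shut) to 1.0 (fully open); "gripper_force": force on a finger pad.
Only numpy, scipy, OpenCV 4.12 (cv2) and the standard library are available. Lean on these libraries where they do the work, as an engineer would, in place of code of your own. Each camera call takes 0.05 s, during which the arm holds its last target. There are 200 camera calls.

### The job

Two small cartons lie in the steel sorting scoop. Take the scoop by its black overhead grip, hold it low over the blue bin and tip both cartons out through its open edge into the bin; do not touch the cartons with the gripper. Then set the empty scoop back down, upright, where it stood.

Things in the scene. Friction and masses are not known exactly. Their poses are not given: they have to be found in the camera images.
- scoop_grip (a point): Centre of the black grip bar, pinched from above, of the loose steel scoop (280 g). Bar: 20 mm thick along x, 24 mm high, 129 mm long along y, over the tray, carried by a strap at each end; 105 mm above the table, 54 mm clear from its underside to the cartons. z up; +x points from the open edge to the back. The back lip is 43 mm towards +x, the open edge 73 mm towards -x and 102 mm below.
- scoop_lip (a point): Middle of the scoop's open edge, same axes. Tray: 116 mm deep (x), 129 mm wide (y), its floor 6 mm above the table; 46 mm high lips at the back (+x) and both sides (y), none at the open edge (-x). The floor is polished: cartons start to slide out when it is tipped, open edge down, by 14 to 20 degrees; 30 to 45 degrees surely empties it.
- carton_blue_center (a point): A blue-and-white folded card carton, 46 x 75 x 33 mm, about 70 g, lying flat in the steel scoop with its 75 mm length along the scoop's depth, beside the other carton. This point is its centre. x is across the 46 mm, y along the 75 mm, z up.
- carton_pink_center (a point): A magenta-and-white folded card carton, 46 x 75 x 33 mm, about 70 g, lying flat in the steel scoop with its 75 mm length along the scoop's depth, beside the other carton. This point is its centre. x is across the 46 mm, y along the 75 mm, z up.
- blue_bin: The blue open plastic bin, fixed to the table, 170 mm (x) by 190 mm (y) outside, 77 mm high, walls 4 mm; origin at the centre of its underside, z up, its label holder on the -x side. An orange bin of the same shape far back on the table is not to be used. It stands left or right of the scoop; behind the left place stands a big brown carton, 300 mm high.
Not all that is in view belongs to the job. What is shaped like the part that bears carton_pink_center but brown or green is not meant.

How it is judged:
By the outcome, as a careful person would: the job done as asked, in the order asked, and still so for the second after the job is handed in, with the robot touching nothing.
It also fails if it takes over 48 s, if anything falls off the work surface, if the arm or the gripper's body presses on something with over 40 N, if the wrist force passes 120 N, or if a joint passes its speed limit or range.

## Working session

There is one attempt and no reset: what is moved stays moved. The work goes in short steps, Python scripts to look and compute and a shell command to move; the robot and the scene stay as the last step left them, time stands still between calls to the robot, and variables do not carry over. Pictures are saved under pics/ and viewed, at most 10 in all, crops included, and the job is handed in when it is done.

```bash
mkdir -p pics; cat > h.py <<'E'
import numpy as np,cv2,json
from scipy.spatial.transform import Rotation as R
from station import robot,viewer
def rot(o):
    o=np.array(o,float)
    return o if o.shape==(3,3) else (R.from_rotvec(o).as_matrix() if o.size==3 else R.from_quat(o).as_matrix())
def grab(n,f):
    d=viewer.get_image(n); cv2.imwrite(f'pics/{f}.png',d['frame'][:,:,::-1]); np.save(f'pics/{f}.npy',d,allow_pickle=True); return d
def load(f): return np.load(f'pics/{f}.npy',allow_pickle=True).item()
def ray(d,uv):
    K=np.array(d['intrinsics']); r=np.linalg.inv(K)@[uv[0],uv[1],1]
    return np.array(d['position'],float),rot(d['orientation'])@(r*[1,-1,-1])
def onz(d,uv,z):
    p,r=ray(d,uv); return p+r*(z-p[2])/r[2]
def tri(d1,u1,d2,u2):
    p,a=ray(d1,u1);q,b=ray(d2,u2);a/=np.linalg.norm(a);b/=np.linalg.norm(b)
    s=np.linalg.lstsq(np.c_[a,-b],q-p,rcond=None)[0]
    x,y=p+a*s[0],q+b*s[1]; return (x+y)/2,np.linalg.norm(x-y)
def proj(d,X):
    c=rot(d['orientation']).T@(np.array(X)-d['position']); u=np.array(d['intrinsics'])@(c*[1,-1,-1]); return u[:2]/u[2]
E
python3 - <<'E'
from h import *
for n in('scene','top'):
    d=grab(n,n+'0'); print(n,{k:(np.array(v).round(3).tolist()) for k,v in d.items() if k!='frame'})
print(robot.get_obs())
E
```

```text
scene {'intrinsics': [[611.048, 0.0, 317.8], [0.0, 611.048, 239.205], [0.0, 0.0, 1.0]], 'position': [-136.736, 666.392, 945.905], 'orientation': [0.315, -1.065, -2.33]}
top {'intrinsics': [[610.694, 0.0, 317.166], [0.0, 610.694, 240.271], [0.0, 0.0, 1.0]], 'position': [194.456, -155.766, 1471.647], 'orientation': [0.126, -0.151, -1.543]}
{'t': 0.1, 'joints': array([-1.31499326e+00,  8.73794311e-02,  1.75219409e-01,  1.65980436e+00,
       -6.86564905e-06,  1.57082604e+00]), 'joint_vel': array([ 0.00152034, -0.00176255,  0.00187808, -0.00017547,  0.00173723,
        0.0001959 ]), 'effort': array([-1.62947352e-03, -5.21559942e+01,  4.65655231e+01,  1.59451406e-02,
       -7.70038514e-05,  1.82959559e-05]), 'ee_pos': array([ 139.11224438, -531.91906422,  244.67115445]), 'tcp_rot': array([-3.11478908e+00, -4.00525940e-01,  2.44665401e-04]), 'wrist_force': array([-0.14412143,  0.2707289 , -0.28399308]), 'ft_torque': array([ 0.01435434, -0.01992372, -0.01970312]), 'gripper_force': 0.0, 'width': 0.9999108353680518}
```

View pics/scene0.png

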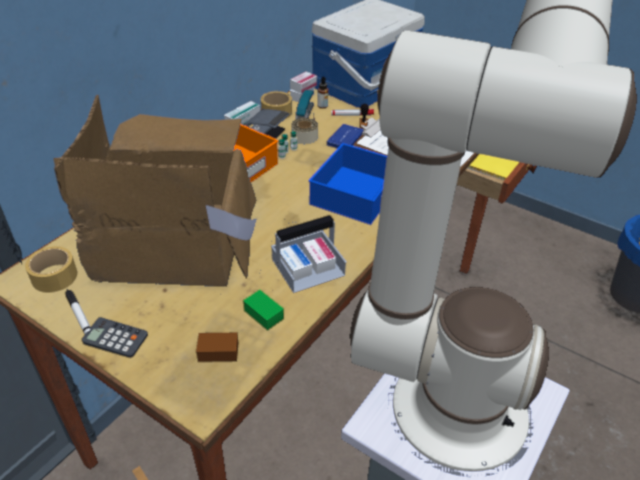

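View pics/top0.png

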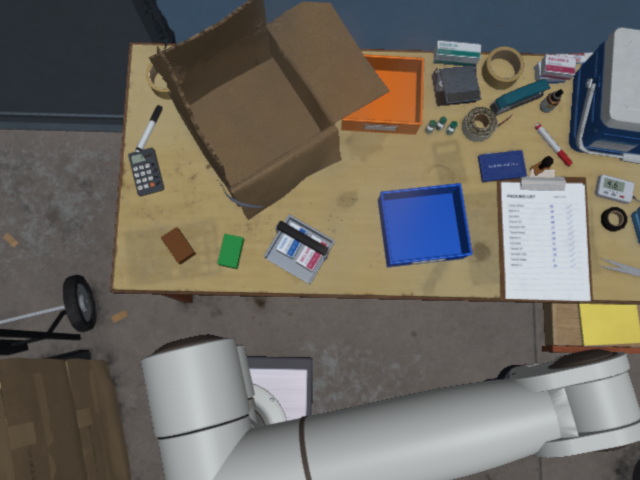

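Candidates: in the top view brown box (178,245), green box (230,250), and the pink-white carton (312,257) beside the blue-white one (293,247) in the steel scoop. Only the pink and blue cartons in the scoop fit; the brown and green blocks are lookalikes. The blue bin is at (425,225) and the orange one (385,95) is not to be used. I'll check with a crop and measure.

```bash
python3 - <<'E'
from h import *
s,t=load('scene0'),load('top0')
def blob(d,m,box):
    x0,y0,x1,y1=box; M=np.zeros_like(m); M[y0:y1,x0:x1]=m[y0:y1,x0:x1]
    n,l,st,c=cv2.connectedComponentsWithStats(M.astype(np.uint8)); i=1+np.argmax(st[1:,4])
    cs,_=cv2.findContours((l==i).astype(np.uint8),cv2.RETR_EXTERNAL,cv2.CHAIN_APPROX_NONE)
    return c[i],cv2.minAreaRect(cs[0]),st[i,4]
def ms(d):
    f=d['frame'].astype(int); r,g,b=f[...,0],f[...,1],f[...,2]; h=cv2.cvtColor(d['frame'],cv2.COLOR_RGB2HSV)
    return dict(bar=f.max(2)<60, pink=(h[...,0]>155)&(h[...,0]<177)&(h[...,1]>110), blue=(h[...,0]>95)&(h[...,0]<125)&(h[...,1]>130))
boxes={'bar':((268,205,345,250),(265,210,340,265)),'pink':((270,225,345,285),(265,210,340,285)),'blue':((270,225,310,285),(265,210,320,285))}
A,B=ms(s),ms(t)
for k in boxes:
    a=blob(s,A[k],boxes[k][0]);b=blob(t,B[k],boxes[k][1])
    print(k,a,b,'tri',tri(s,a[0],t,b[0]))
    if k=='bar':
        ea,eb=[sorted([tuple((p+q)/2) for p,q in [min([(P[0]+0,P[1]),(P[1],P[2])],key=lambda e:np.linalg.norm(e[0]-e[1])),min([(P[2],P[3]),(P[3],P[0])],key=lambda e:np.linalg.norm(e[0]-e[1]))]]) for P in (cv2.boxPoints(a[1]),cv2.boxPoints(b[1]))]
        print(ea,eb)
a=blob(t,B['blue'],(375,175,480,275)); print('bin',a, [onz(t,p,77).round(0).tolist() for p in cv2.boxPoints(a[1])])
c1=cv2.resize(s['frame'][205:295,260:350],(0,0),fx=4,fy=4,interpolation=cv2.INTER_CUBIC); c2=cv2.resize(t['frame'][205:295,255:345],(0,0),fx=4,fy=4,interpolation=cv2.INTER_CUBIC)
cv2.imwrite('pics/crop0.png',np.hstack([c1,c2])[:,:,::-1])
c1=cv2.resize(t['frame'][170:280,370:480],(0,0),fx=4,fy=4,interpolation=cv2.INTER_CUBIC)
cv2.imwrite('pics/bin0.png',c1[:,:,::-1])
E
```

```text
bar (array([305.2754591 , 228.12520868]), ((305.00946044921875, 228.2830352783203), (11.263565063476562, 56.45518493652344), 74.05460357666016), np.int32(599)) (array([301.50442478, 237.60176991]), ((301.97174072265625, 237.6509552001953), (55.16904067993164, 9.130086898803711), 29.05460548400879), np.int32(452)) tri (array([ 443.03501887, -139.41005361,  109.55637939]), np.float64(1.2306639528021532))
[(np.float32(277.86795), np.float32(236.03775)), (np.float32(332.15097), np.float32(220.52832))] [(np.float32(277.85852), np.float32(224.25473)), (np.float32(326.08496), np.float32(251.04718))]
pink (array([324.21238938, 247.53982301]), ((324.1007080078125, 247.4295654296875), (23.102340698242188, 4.915391445159912), 55.00797653198242), np.int32(113)) (array([313.58139535, 259.51162791]), ((313.4607238769531, 259.6629638671875), (5.087989807128906, 17.171966552734375), 32.00538635253906), np.int32(86)) tri (array([ 405.88480652, -166.39681891,   52.89505177]), np.float64(7.715540988913867))
blue (array([299.80152672, 254.        ]), ((299.6691589355469, 253.86990356445312), (24.632314682006836, 5.36545467376709), 52.43141174316406), np.int32(131)) (array([293.13186813, 247.10989011]), ((293.117919921875, 247.28775024414062), (5.53632926940918, 16.511859893798828), 29.05460548400879), np.int32(91)) tri (array([ 434.77806896, -117.12217456,   54.46858179]), np.float64(9.61132268400921))
bin (array([425.93091713, 225.08473711]), ((425.6341247558594, 224.20733642578125), (74.54129791259766, 84.48011779785156), 83.6598129272461), np.int32(5877)) [[564.0, -320.0, 77.0], [592.0, -519.0, 77.0], [415.0, -535.0, 77.0], [388.0, -339.0, 77.0]]
```

View pics/crop0.png

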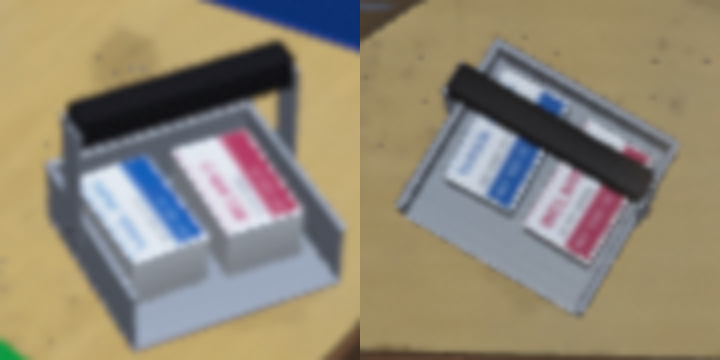

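View pics/bin0.png

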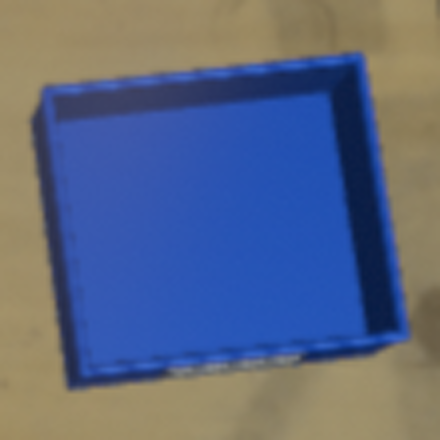

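The crops show the steel scoop with the black bar over it. The blue/white carton (left) and pink/white carton (right) lie in it, and the open edge faces the robot at lower left, crop (400,210)-(580,315). The bin's rim corners are at about crop (45,88), (362,55), (408,335) and (83,372), and the label side faces the robot.

```bash
cat >> h.py <<'E'
def delta(Xt,Rt):
    "shift/turn in crank units from current measured pose to target TCP pose"
    o=robot.get_obs(); R0=rot(o['tcp_rot']); 
    print('shift',(R0.T@(np.array(Xt)-o['ee_pos'])/150).round(3),'turn',(R.from_matrix(R0.T@Rt).as_rotvec()/np.pi).round(4),'pos',o['ee_pos'].round(1),'t',o['t'])
def down(yaw,sgn):
    "tool down, tool y = sgn*scoop x at yaw"
    y=sgn*np.array([np.cos(yaw),np.sin(yaw),0]); z=np.array([0,0,-1.]); return np.c_[np.cross(y,z),y,z]
E
python3 - <<'E'
from h import *
s,t=load('scene0'),load('top0')
L,r1=tri(s,(277.9,236.0),t,(277.9,224.3)); Rr,r2=tri(s,(332.2,220.5),t,(326.1,251.0))
print('bar ends',L,r1,Rr,r2,np.linalg.norm(L-Rr))
for z in(105,109): print([onz(t,p,z).round(1) for p in((277.9,224.3),(326.1,251.0),(302,237.65))],[onz(s,p,z).round(1) for p in((277.9,236),(332.2,220.5),(305,228.3))])
d=(L-Rr); print('yaw of bar y',np.degrees(np.arctan2(d[1],d[0]))-90)
o=lambda u,v,z:onz(t,(255+u/4,205+v/4),z)[:2]
F=[o(400,210,6),o(580,315,6)];K=[o(497,40,46+3),o(675,145,46+3)]
print('front',F,np.mean(F,0),'back',K,np.mean(K,0)); e=F[0]-F[1]; print('yaw front',np.degrees(np.arctan2(e[1],e[0]))-90); e=K[0]-K[1]; print('yaw back',np.degrees(np.arctan2(e[1],e[0]))-90)
b=[onz(t,(370+u/4,170+v/4),77)[:2] for u,v in((45,88),(362,55),(408,335),(83,372))]
print('bin',np.round(b),np.mean(b,0)); 
for i,j in((0,3),(1,2),(0,1),(3,2)): e=b[i]-b[j]; print(np.linalg.norm(e),np.degrees(np.arctan2(e[1],e[0])))
print(rot(robot.get_obs()['tcp_rot']).round(3))
E
```

```text
bar ends [473.01658967 -84.63951672 110.29852472] 0.35130488697254664 [ 413.20429471 -196.1628781   107.45057405] 2.919785588049613 126.58231149475795
[array([473.9, -84.4, 105. ]), array([ 414.9, -195.6,  105. ]), array([ 444.3, -140.2,  105. ])] [array([477.1, -89.3, 105. ]), array([ 413.4, -199.1,  105. ]), array([ 445.7, -143.2,  105. ])]
[array([473.1, -84.7, 109. ]), array([ 414.3, -195.5,  109. ]), array([ 443.6, -140.2,  109. ])] [array([474.1, -85.8, 109. ]), array([ 410.8, -195. ,  109. ]), array([ 442.9, -139.3,  109. ])]
yaw of bar y -28.205583462129752
front [array([ 416.61786214, -268.98903659]), array([ 355.19483818, -378.37821759])] [ 385.90635016 -323.68362709] back [array([ 514.11595016, -322.57818905]), array([ 453.01706325, -428.60560445])] [ 483.56650671 -375.59189675]
yaw front -29.314608311547758
yaw back -29.952935745205053
bin [[ 563. -324.]
 [ 589. -512.]
 [ 421. -535.]
 [ 395. -346.]] [ 492.0420279  -429.33020982]
169.94932209837793 7.598873827709348
168.94304152151744 7.976387036561522
189.71118535348648 97.58663501830758
190.82677548465512 97.88994483488698
[[ 0.967  0.253 -0.   ]
 [ 0.253 -0.967  0.001]
 [-0.    -0.001 -1.   ]]
```

```bash
python3 - <<'E'
from h import *
delta([444,-141,200],down(np.radians(-29),1))
t=load('top0'); o=lambda u,v,z:onz(t,(255+(u-360)/4,205+v/4),z)[:2]
F=[o(400,210,6),o(580,315,6)];K=[o(497,40,49),o(675,145,49)]
for n,E in(('front',F),('back',K)): e=E[0]-E[1]; print(n,np.mean(E,0),np.linalg.norm(e),np.degrees(np.arctan2(e[1],e[0]))-90)
f=np.mean(F,0);k=np.mean(K,0);print(f+(k-f)*73/116,np.linalg.norm(k-f),np.degrees(np.arctan2(*(k-f)[::-1])))
E
```

```text
shift [ 2.626 -2.007  0.3  ] turn [-4.000e-04 -1.000e-04 -2.575e-01] pos [ 139.1 -531.9  244.7] t 0.1
front [ 380.75272336 -105.99179881] 126.30347777213011 -28.99774627151082
back [ 478.22241924 -161.34836201] 123.21574433882721 -29.62153056768051
[ 442.09141128 -140.82825668] 112.0923311601381 -29.593808719520975
```

```bash
python3 -m crank '[[[0.15,-0.115,0],[0,0,0],-1],[[0.35,-0.27,0],[0,0,0],-1],[[0.55,-0.42,0],[0,0,0],-1],[[0.75,-0.575,0],[0,0,0],-1],[[0.95,-0.73,0],[0,0,0],-1]]'
python3 -m crank '[[[0.2,-0.15,0],[0,0,0],-1],[[0.4,-0.3,0],[0,0,0],-1],[[0.6,-0.45,0],[0,0,0],-1],[[0.8,-0.6,0],[0,0,0],-1],[[0.95,-0.73,0],[0,0,0],-1]]'
python3 -m crank '[[[0.15,-0.11,0],[0,0,-0.05],-1],[[0.3,-0.22,0.1],[0,0,-0.1],-1],[[0.45,-0.33,0.15],[0,0,-0.155],-1],[[0.6,-0.44,0.2],[0,0,-0.21],-1],[[0.726,-0.547,0.25],[0,0,-0.258],-1]]'
python3 - <<'E'
from h import *
delta([444,-141,110],down(np.radians(-29),1))
a=grab('top','top1')['frame'][195:295,255:355];b=grab('scene','scene1')['frame'][150:290,230:370]
cv2.imwrite('pics/c1.png',np.hstack([cv2.resize(a,(400,400)),cv2.resize(b,(400,400))])[:,:,::-1])
E
```

```text
t: 0.72
ee_pos: [249.8, -389.0, 245.0]
tcp_rot: [-3.116, -0.4, 0.0]
wrist_force: [0.3, 0.4, 0.5]
width: 1.004
gripper_force: 0.0
t: 1.35
ee_pos: [360.1, -246.9, 245.0]
tcp_rot: [-3.115, -0.402, 0.0]
wrist_force: [0.2, 0.7, 0.4]
width: 1.001
gripper_force: 0.0
t: 1.98
ee_pos: [444.5, -140.3, 207.2]
tcp_rot: [-2.701, -1.604, 0.001]
wrist_force: [-0.2, -0.3, 0.7]
width: 0.996
gripper_force: 0.0
shift [-0.006 -0.     0.648] turn [-0.0002  0.      0.0023] pos [ 444.5 -140.3  207.2] t 1.975
```

View pics/c1.png

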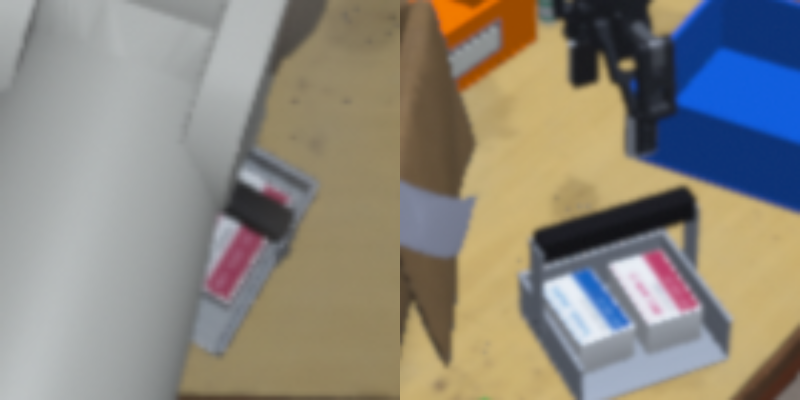

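The gripper stands straight over the bar, as the fingers in the scene crop at (610,90) above the bar (615,220) show, and the scoop is undisturbed. Descending and gripping.

```bash
python3 -m crank '[[[0,0,0.15],[0,0,0],-1],[[0,0,0.35],[0,0,0],-1],[[0,0,0.55],[0,0,0],-1],[[0,0,0.68],[0,0,0],-1],[[0,0,0.71],[0,0,0],-1]]' 60
python3 -m crank '[[[0,0,0],[0,0,0],0],[[0,0,0],[0,0,0],0.2],[[0,0,0],[0,0,0],0.4],[[0,0,0],[0,0,0],0.6],[[0,0,0],[0,0,0],1]]' 60
python3 -m crank '[[[0,0,0],[0,0,0],1],[[0,0,0],[0,0,0],1],[[0,0,0],[0,0,0],1],[[0,0,0],[0,0,0],1]]' 60
```

```text
t: 2.7
ee_pos: [443.1, -141.4, 100.2]
tcp_rot: [-2.706, -1.593, 0.002]
wrist_force: [-0.9, -0.1, -0.2]
width: 1.004
gripper_force: 0.0
t: 3.32
ee_pos: [444.4, -141.3, 101.9]
tcp_rot: [2.705, 1.596, 0.001]
wrist_force: [-0.2, -0.9, 5.8]
width: 0.226
gripper_force: 59.7
t: 3.82
ee_pos: [444.4, -141.3, 101.9]
tcp_rot: [2.705, 1.596, 0.001]
wrist_force: [-0.5, -0.5, 5.3]
width: 0.219
gripper_force: 59.8
```

```bash
python3 -m crank '[[[0,0,-0.02],[0,0,0],1],[[0,0,-0.06],[0,0,0],1],[[0,0,-0.12],[0.01,0,0],1],[[0,0,-0.19],[0.02,0,0],1],[[0,0,-0.27],[0.03,0,0],1]]' 80
python3 -m crank '[[[0,0,-0.08],[0.01,0,0],1],[[0,0,-0.17],[0.01,0,0],1],[[0,0,-0.27],[0.01,0,0],1],[[0,0,-0.36],[0.01,0,0],1],[[0,0,-0.42],[0.01,0,0],1]]' 80
python3 - <<'E'
from h import *
tilt=R.from_rotvec([np.radians(7.2),0,0]).as_matrix()
delta([532,-424,208],down(np.radians(7.8),1)@tilt)
a=grab('scene','scene2')['frame'][90:290,170:450]
cv2.imwrite('pics/c2.png',cv2.resize(a,(784,560))[:,:,::-1])
E
```

```text
t: 4.45
ee_pos: [443.9, -141.1, 142.0]
tcp_rot: [-2.634, -1.554, 0.075]
wrist_force: [0.4, -0.6, -4.2]
width: 0.218
gripper_force: 78.5
t: 5.08
ee_pos: [449.4, -144.1, 205.7]
tcp_rot: [-2.612, -1.542, 0.096]
wrist_force: [0.0, 0.2, -3.7]
width: 0.224
gripper_force: 78.6
shift [-1.368  1.371 -0.187] turn [ 0.0004 -0.0255 -0.2023] pos [ 449.4 -144.1  205.7] t 5.075
```

View pics/c2.png

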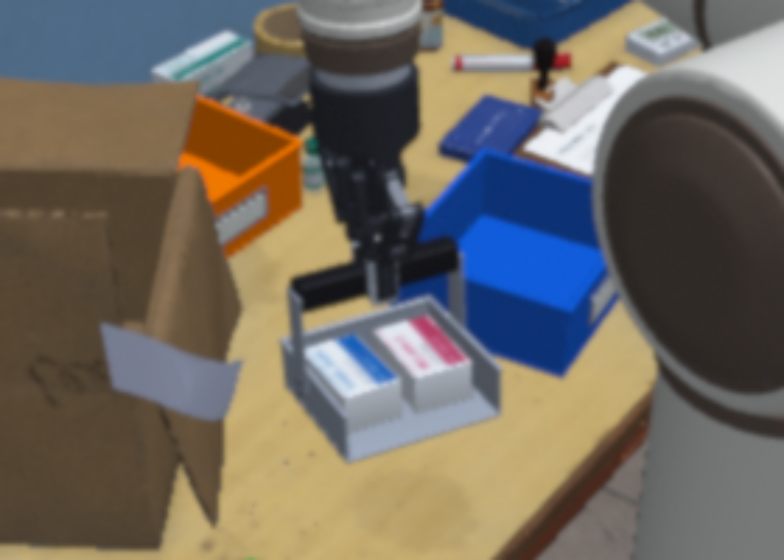

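The scoop is held level and high at crop (390,370) with both cartons inside. Carrying it to the bin, slightly tipped back.

```bash
python3 -m crank '[[[-0.03,0.03,-0.004],[0,0,0],1],[[-0.09,0.09,-0.012],[0,0,0],1],[[-0.17,0.17,-0.023],[0,0,0],1],[[-0.27,0.27,-0.037],[0,0,0],1],[[-0.38,0.38,-0.052],[0,0,0],1]]' 80
python3 -m crank '[[[-0.11,0.11,-0.015],[0,0,0],1],[[-0.22,0.22,-0.03],[0,0,0],1],[[-0.33,0.33,-0.045],[0,-0.002,-0.015],1],[[-0.43,0.43,-0.059],[0,-0.004,-0.035],1],[[-0.52,0.52,-0.071],[0,-0.007,-0.055],1]]' 80
python3 - <<'E'
from h import *
tilt=R.from_rotvec([np.radians(7.2),0,0]).as_matrix()
delta([532,-424,208],down(np.radians(7.8),1)@tilt); print(robot.get_obs()['joints'].round(2))
E
```

```text
t: 5.75
ee_pos: [472.4, -223.6, 204.8]
tcp_rot: [-2.611, -1.54, 0.097]
wrist_force: [0.7, -0.2, -3.6]
width: 0.218
gripper_force: 78.6
t: 6.38
ee_pos: [503.3, -330.3, 205.1]
tcp_rot: [-2.47, -1.766, 0.112]
wrist_force: [-0.0, 1.0, -3.7]
width: 0.224
gripper_force: 78.6
shift [-0.529  0.377 -0.067] turn [-0.0002 -0.0186 -0.1469] pos [ 503.3 -330.3  205.1] t 6.375
[-0.57  0.33  0.38  1.74 -0.03  1.33]
```

```bash
python3 -m crank '[[[-0.12,0.085,-0.015],[0,-0.003,-0.025],1],[[-0.24,0.17,-0.03],[0,-0.006,-0.052],1],[[-0.35,0.25,-0.044],[0,-0.01,-0.08],1],[[-0.45,0.32,-0.057],[0,-0.014,-0.11],1],[[-0.53,0.377,-0.067],[0,-0.0186,-0.147],1]]' 80
python3 -m crank '[[[0,0,0],[0,0,0],1],[[0,0,0],[0,0,0],1]]' 80
python3 - <<'E'
from h import *
o=robot.get_obs()
for a in(-20,-40):
    tilt=R.from_rotvec([np.radians(a),0,0]).as_matrix()
    Rt=down(np.radians(7.8),1)@tilt
    G=np.array([532,-424,208.]) # grip point kept (5 mm behind TCP)
    print(a); delta(G+5*Rt[:,2],Rt)
a=grab('scene','scene3')['frame'][90:290,250:450];b=grab('top','top3')['frame'][140:300,330:490]
cv2.imwrite('pics/c3.png',np.hstack([cv2.resize(a,(400,400)),cv2.resize(b,(400,400))])[:,:,::-1])
E
```

```text
t: 7.0
ee_pos: [531.6, -424.0, 207.6]
tcp_rot: [-2.006, -2.303, 0.145]
wrist_force: [-0.5, -0.5, -3.9]
width: 0.221
gripper_force: 78.6
t: 7.25
ee_pos: [531.4, -422.1, 208.3]
tcp_rot: [-2.012, -2.298, 0.145]
wrist_force: [-0.0, 0.6, -4.3]
width: 0.222
gripper_force: 78.6
-20
shift [-0.013  0.018  0.031] turn [-0.1513 -0.     -0.0013] pos [ 531.4 -422.1  208.3] t 7.25
-40
shift [-0.013  0.027  0.024] turn [-2.624e-01  2.000e-04 -1.300e-03] pos [ 531.4 -422.1  208.3] t 7.25
```

View pics/c3.png

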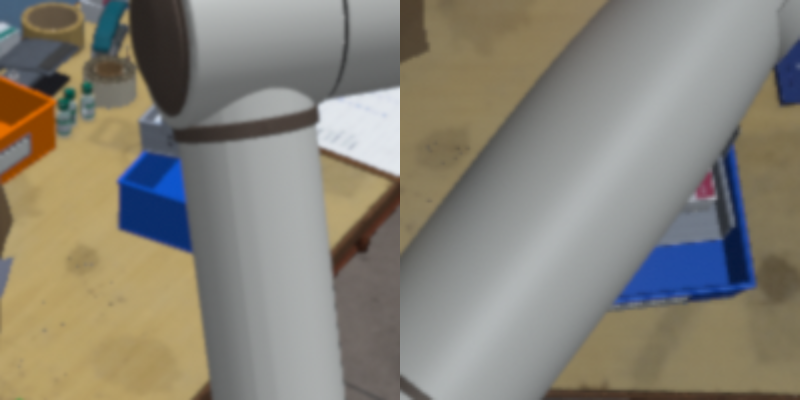

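The top crop shows the scoop over the bin with its open edge (690,240) well inside and pink still in the tray. Tipping.

```bash
python3 -m crank '[[[-0.003,0.005,0.01],[-0.045,0,0],1],[[-0.006,0.01,0.02],[-0.1,0,0],1],[[-0.01,0.018,0.03],[-0.155,0,0],1],[[-0.013,0.023,0.028],[-0.21,0,0],1],[[-0.013,0.027,0.024],[-0.263,0,0],1]]' 80
python3 -m crank '[[[0,0,0],[-0.01,0,0],1],[[0,0,0],[-0.02,0,0],1],[[0,0,0],[-0.02,0,0],1],[[0,0,0],[-0.02,0,0],1],[[0,0,0],[-0.02,0,0],1]]' 80
python3 -m crank '[[[0,0,0],[0,0,0],1],[[0,0,0],[0,0,0],1],[[0,0,0],[0,0,0],1],[[0,0,0],[0,0,0],1]]' 80
python3 - <<'E'
from h import *
tilt=np.eye(3)
Rt=down(np.radians(7.8),1)
print(robot.get_obs()['joints'].round(2))
delta([532,-424,235.],Rt)
a=grab('scene','scene4')['frame'][90:290,250:450];b=grab('top','top4')['frame'][140:300,330:490]
cv2.imwrite('pics/c4.png',np.hstack([cv2.resize(a,(400,400)),cv2.resize(b,(400,400))])[:,:,::-1])
E
```

```text
t: 7.98
ee_pos: [534.9, -422.8, 205.6]
tcp_rot: [1.7, 1.947, 0.716]
wrist_force: [0.5, 0.0, -4.4]
width: 0.223
gripper_force: 79.5
t: 8.6
ee_pos: [536.1, -423.4, 205.0]
tcp_rot: [1.666, 1.909, 0.765]
wrist_force: [0.8, 0.5, -3.2]
width: 0.22
gripper_force: 79.7
t: 9.1
ee_pos: [535.5, -423.4, 204.7]
tcp_rot: [1.666, 1.908, 0.766]
wrist_force: [-0.2, -0.6, -3.5]
width: 0.218
gripper_force: 79.7
[-0.91 -0.03 -0.19  0.96  0.64  0.68]
shift [-0.001  0.122 -0.162] turn [ 2.43e-01  2.00e-04 -3.00e-04] pos [ 535.5 -423.4  204.7] t 9.1
```

View pics/c4.png

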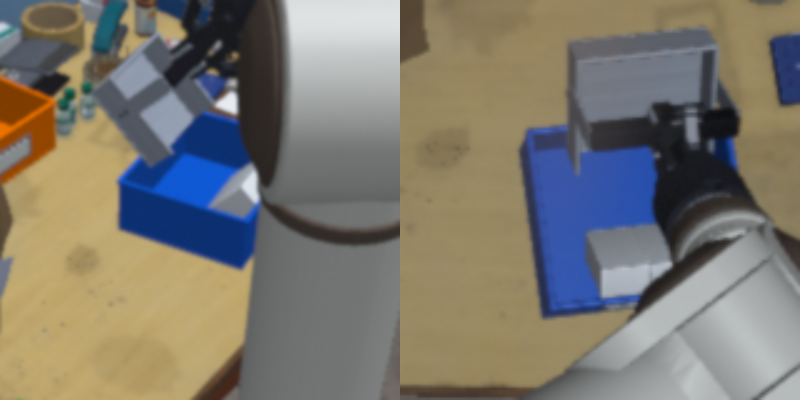

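The scoop is visibly empty and carton(s) lie in the bin at (625,260). Levelling and going back.

```bash
python3 -m crank '[[[0,0.06,-0.08],[0,0,0],1],[[0,0.122,-0.162],[0.05,0,0],1],[[0,0.122,-0.162],[0.11,0,0],1],[[0,0.122,-0.162],[0.17,0,0],1],[[0,0.122,-0.162],[0.22,0,0],1]]' 80
python3 -m crank '[[[0,0,0],[0.012,0,0],1],[[0,0,0],[0.023,0,0],1],[[0,0,0],[0.023,0,0],1]]' 80
python3 - <<'E'
from h import *
delta([444.4,-141.3,200],rot([2.705,1.596,0.001])); print(robot.get_obs()['tcp_rot'])
a=grab('scene','scene5')['frame'][90:290,250:450];b=grab('top','top5')['frame'][140:300,330:490]
E
```

```text
t: 9.82
ee_pos: [532.5, -424.0, 237.6]
tcp_rot: [2.033, 2.33, 0.078]
wrist_force: [-0.9, -0.7, -2.1]
width: 0.22
gripper_force: 79.6
t: 10.2
ee_pos: [532.9, -423.8, 235.4]
tcp_rot: [2.065, 2.366, 0.001]
wrist_force: [-0.6, 0.0, -3.6]
width: 0.221
gripper_force: 79.7
shift [ 1.946 -0.33   0.235] turn [ 1.000e-04 -1.000e-04  2.039e-01] pos [ 532.9 -423.8  235.4] t 10.2
[2.06490349e+00 2.36629217e+00 1.02374456e-03]
```

```bash
python3 -m crank '[[[0.1,-0.017,0],[0,0,0],1],[[0.3,-0.051,0],[0,0,0],1],[[0.5,-0.085,0],[0,0,0],1],[[0.7,-0.119,0],[0,0,0],1],[[0.9,-0.153,0],[0,0,0],1]]' 80
python3 -m crank '[[[0.2,-0.034,0.02],[0,0,0.04],1],[[0.4,-0.068,0.06],[0,0,0.085],1],[[0.6,-0.102,0.11],[0,0,0.13],1],[[0.8,-0.14,0.17],[0,0,0.17],1],[[0.95,-0.165,0.22],[0,0,0.204],1]]' 80
python3 -m crank '[[[0,0,0],[0,0,0],1],[[0,0,0],[0,0,0],1]]' 80
python3 - <<'E'
from h import *
delta([444.4,-141.3,103],rot([2.705,1.596,0.001]))
E
```

```text
t: 10.92
ee_pos: [490.4, -292.4, 235.7]
tcp_rot: [2.066, 2.364, 0.001]
wrist_force: [0.6, -0.0, -2.6]
width: 0.218
gripper_force: 79.7
t: 11.55
ee_pos: [446.6, -154.4, 202.3]
tcp_rot: [2.709, 1.589, 0.003]
wrist_force: [0.6, 1.1, -2.3]
width: 0.219
gripper_force: 79.7
t: 11.8
ee_pos: [447.5, -155.7, 202.6]
tcp_rot: [2.704, 1.596, 0.002]
wrist_force: [0.1, 0.1, -2.8]
width: 0.219
gripper_force: 79.7
shift [ 0.074 -0.065  0.664] turn [ 0.0002 -0.      0.0001] pos [ 447.5 -155.7  202.6] t 11.8
```

```bash
python3 -m crank '[[[0.04,-0.035,0.1],[0,0,0],1],[[0.074,-0.065,0.25],[0,0,0],1],[[0.074,-0.065,0.4],[0,0,0],1],[[0.074,-0.065,0.52],[0,0,0],1],[[0.074,-0.065,0.6],[0,0,0],1]]' 80
python3 -m crank '[[[0,0,0.02],[0,0,0],1],[[0,0,0.04],[0,0,0],1],[[0,0,0.055],[0,0,0],1],[[0,0,0.06],[0,0,0],1],[[0,0,0.06],[0,0,0],1]]' 80
python3 - <<'E'
from h import *
delta([444.4,-141.3,101.9],rot([2.705,1.596,0.001]))
E
```

```text
t: 12.42
ee_pos: [444.2, -141.3, 111.1]
tcp_rot: [-2.707, -1.595, 0.001]
wrist_force: [-0.7, -0.9, -2.8]
width: 0.218
gripper_force: 79.6
t: 13.05
ee_pos: [444.3, -140.9, 103.0]
tcp_rot: [2.706, 1.595, 0.0]
wrist_force: [-0.5, -1.1, -2.5]
width: 0.219
gripper_force: 79.5
shift [-0.002  0.002  0.007] turn [-0.0002  0.0001 -0.0003] pos [ 444.3 -140.9  103. ] t 13.05
```

```bash
python3 -m crank '[[[0,0,0.006],[0,0,0],1],[[0,0,0.012],[0,0,0],1],[[0,0,0.012],[0,0,0],1]]' 30
python3 -m crank '[[[0,0,0],[0,0,0],0.4],[[0,0,0],[0,0,0],0.2],[[0,0,0],[0,0,0],-0.3],[[0,0,0],[0,0,0],-1],[[0,0,0],[0,0,0],-1]]' 30
python3 -m crank '[[[0,0,0],[0,0,0],-1],[[0,0,-0.05],[0,0,0],-1],[[0,0,-0.2],[0,0,0],-1],[[0,0,-0.45],[0,0,0],-1],[[0,0,-0.75],[0,0,0],-1]]' 30
python3 -m crank '[[[0,-0.2,-0.3],[0,0,0],-1],[[0,-0.5,-0.5],[0,0,0],-1],[[0,-0.8,-0.7],[0,0,0],-1],[[0,-0.95,-0.8],[0,0,0],-1],[[0,-0.95,-0.8],[0,0,0],-1]]'
python3 - <<'E'
from h import *
a=grab('scene','scene6')['frame'][90:310,230:450];b=grab('top','top6')['frame'][150:310,250:490]
cv2.imwrite('pics/c6.png',np.hstack([cv2.resize(a,(350,350)),cv2.resize(b,(450,350))])[:,:,::-1])
E
```

```text
t: 13.42
ee_pos: [444.3, -140.9, 102.0]
tcp_rot: [2.706, 1.595, 0.001]
wrist_force: [-3.5, 0.7, 5.4]
width: 0.226
gripper_force: 81.0
t: 14.05
ee_pos: [444.2, -140.9, 101.0]
tcp_rot: [2.706, 1.595, -0.0]
wrist_force: [-0.0, -0.2, 0.0]
width: 0.996
gripper_force: 0.0
t: 14.68
ee_pos: [443.8, -140.7, 214.8]
tcp_rot: [-2.706, -1.595, 0.001]
wrist_force: [1.2, -0.1, 0.2]
width: 0.999
gripper_force: 0.0
t: 15.3
ee_pos: [319.0, -71.4, 335.7]
tcp_rot: [2.703, 1.595, 0.005]
wrist_force: [0.2, -1.0, -0.5]
width: 0.996
gripper_force: 0.0
```

View pics/c6.png

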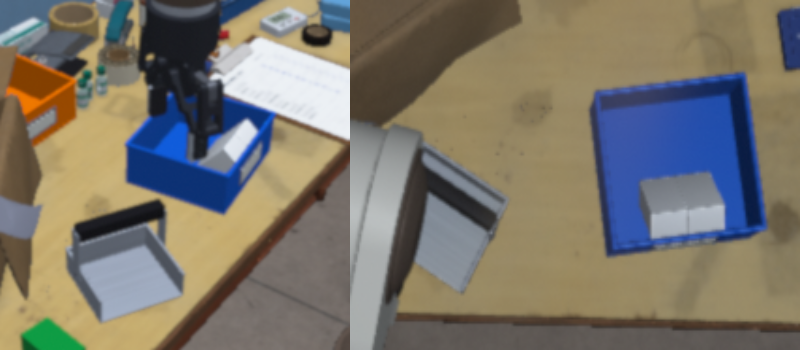

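The empty scoop stands upright in its place, (125,260) in the scene half. Both cartons lie side by side inside the blue bin, (680,205) in the top half, and the robot touches nothing.

```bash
python3 -c "
from station import robot
print(robot.finish_job())"
```

```text
the job is handed in; nothing more can be done
None
```

The job is handed in at about 15 s of robot time: both cartons are in the blue bin and the empty scoop stands upright where it was, but the verdict was not shown to me.

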